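# Draw out the gauge arm to the set mark and hold it

### The arm

A 6-joint arm with a two-finger parallel gripper is mounted at the origin on a cart in front of the work surface, level with it; the furniture and walls round the work are solid. World frame = base frame: x ahead of the robot, y to its left, z up, the work surface at z = 0. Lengths are in m, angles in degrees, forces in N, time in s.
With the tool pointing down it reaches from about 0.4 to 0.825 m from the base axis. Payload 7 kg.
Tool frame: the origin (TCP) lies on the centre line of the jaws, within the pads' length; the fingertips stand 19 mm ahead of it and the grasp point (between the pads) is the TCP (r.tip_extent is the distance from the TCP to the fingertips, in m); z points along the fingers, y is the line along which they close (so a half turn about z gives the same grasp; the last joint's range is limited). The gripper opens to 88 mm and grips with 3 to 60 N. Pads are 19 mm wide; open, the fingers measure 130 mm over their backs; the gripper's body (78 mm by 193 mm) begins 47 mm behind the grasp point.
Start: joints at [-56.889, 20.546, 0.682, 0, -70.136, -16.507], TCP at [0.193, -0.647, 0.246] pointing down, gripper open.
Joint ranges: [-176.03, 176.03], [-82.01, 121.73], [-58.28, 71.71], [-173.87, 95.51], [-174.79, -0.11], [-173.66, 173.66]. Speed limits (degrees/s): [136.94, 136.94, 172.46, 180, 180, 180].

### API

Orientations are given as [roll, pitch, yaw] about the fixed x, y, z axes, in that order (R = Rz(yaw) Ry(pitch) Rx(roll)).
In Python, from plant import r gives the robot as it stands. The module is installed in compiled form; this text tells all that it offers.
- The arm moves only by the tool jog_arm, never from a script. Its argument "deltas" is a list that holds one entry, the list of rows, each a list of 5 numbers: the opening, from -1 (shut) to 1 (fully open), then the shift along the world's x, y, z in cm, then the turn about the world's z in rad. In form: [[[claw, dx, dy, dz, turn], ...]]. A call has 1 to 8 rows; each row shifts and turns the commanded pose from where the row before left it; what a row does not reach is not made up. A row lasts 1/8 s, in which the tool goes at most 62.5 mm and 10.7 degrees, less where a joint would pass 70% of its speed; a pose out of reach is approached as far as the arm can. A call with a gripper value outside its range is refused whole. The fingers move at their own pace and stop on an object; "force" is the grip in N (left out, the last holds). Time passes only in rows, so rows that do not move let the fingers close. It gives the time, the measured TCP pose, the force, the opening and the grip force at its end, in the units of the state.
- r.get_state(): the state, without advancing time (a new reading comes with each control period).
- r.capture(name): name is "scene" or "top" or "wrist"; returns the picture (400x640x3 uint8, blue, green, red); there is no depth.
- r.camera_info(name): a dict with "fx", "fy", "cx", "cy" (pixels), "view" (4x4, takes a point from world to camera coordinates). Camera axes: x right, y up, looking along -z (the intrinsics and any distortion apply to the point x, -y, -z); pixel columns grow to the right and rows downward; lengths in m; the calibration is good to about 2 mm. A picture is of the moment at which its call begins: read the wrist's pose just before it. camera_info takes no time and is no camera call; for the wrist camera it gives the pose at the moment of the call.
- r.close_job(): hands the job in; it is judged then, once.
The state is a dict: "time_s": time; "joints": joint angles; "qd": joint speeds; "joint_torque": joint torques, N m; "tcp_pos": TCP position; "eef_rot": TCP orientation; "contact_force": force on the tool from outside, world axes, zero at the start; "moment": the same for the moment, N m; "gripper_width": finger opening in m; "gripper_force": force on a finger pad.
Only numpy, scipy, OpenCV 4.12 (cv2) and the standard library are available. Lean on these libraries where they do the work, as an engineer would, in place of code of your own. Each camera call takes 0.05 s, during which the arm holds its last target. There are 200 camera calls.

### The job

On the gauge stand, free the telescoping arm by turning the wing knob on the sleeve a quarter turn anticlockwise, so that the wing lies along the sleeve. Then take the arm's grip head, squeeze its side lock button in to release the arm, and draw the arm out until its pointer lines up with the mark on the rider that is set on the scale. Finish holding it there, with the button still squeezed and the arm still (it would spring back if let go), and leave the rider and the things lying about where they are.

Things in the scene. Friction and masses are not known exactly. Their poses are not given: they have to be found in the camera images.
- gauge: Gauge stand, fixed: steel plate 360x110x12 mm carrying a square sleeve (36 mm wide, axis 76 mm and top 92 mm above the bench, rings 95 mm) on pillars. Origin: centre of the plate's underside. +x: along the sleeve, the way the arm comes out; z up. Sleeve x -165 to -20 mm (mouth), y = 0. Scale strip on the plate at y = -39 mm, x 20 to 170 mm, a line every 10 mm.
- knob_grip (a point): Point on the axis of the wing knob on top of the sleeve (stand x = -100, y = 0), 116 mm above the bench. The wing is a bar 44 mm long (point's y axis), 10 mm thick (point's x), from 102 to 126 mm above the bench; it turns about the vertical. A round skirt of 11 mm radius lies under it, 98 to 103 mm up.
- clamp_knob (a joint): Turn of the wing knob, rad: 0 = wing square across the sleeve, arm clamped; grows anticlockwise seen from above to its stop at 1.57 = wing along the sleeve, arm free (it passes from about 1.1; clamped it can still move 7 mm). Starts at 0 to 0.12. Friction about 0.04 N m; it stays where it is left.
- gauge_arm: Telescoping arm with its grip head. Origin: centre of the head, a grey block 26 mm long (x), 24 wide (y), 38 tall (z), 76 mm above the bench; axes as the stand's. Pushed in (start) it is at x = 30 mm of the stand; it draws out along +x by up to 130 mm, with slight friction and a spring that pulls it back with 3 to 4 N.
- button_face (a point): Centre of the outer face of the lock button, a dark block 14 mm (x) by 18 mm (z) that stands out of the head's -y side. Face 19 mm from the head's centre at rest, 14 mm when pressed fully. The head with its button is 31 mm across at rest and 26 mm squeezed.
- lock_button (a joint): Press of the lock button towards the stand's +y, m: 0 at rest, 0.005 fully in; releases the arm from about 0.0036. Spring 1 N at rest, 6 N fully in; it springs out when let go. At rest its tooth catches at the sleeve's mouth after 2 mm of pull. A 20 N pinch over head and button presses it fully in.
- pointer_tip (a point): Tip of the steel pointer that hangs from the grip head and moves with it: at the head's x, y = -25.5 mm, 28.5 mm above the bench.
- rider_mark (a point): End, nearest the pointer, of the raised line across the rider, a dark saddle 10 mm (x) by 16 mm (y) on the scale strip, top 24 mm above the bench; axes as the stand's. The pointer tip must come to its x in the stand's frame, 50 to 110 mm further out than at the start. The rider shifts if pushed with 3 N.
- spare_nut: Bystander: steel nut, 18x20x10 mm, lying on the base plate by the knob end. Origin: centre of its underside.
- collar: Bystander: steel shaft collar, 34x32x14 mm, lying on the base plate at the arm's end, on the side away from the scale. Origin: centre of its underside.
- solder_spool: Bystander: black-flanged spool, 58x58x42 mm, standing on the bench beside the sleeve. Origin: centre of its underside.
- swab_jar: Bystander: clear jar with white lid, 48x48x63 mm, standing on the bench beside the stand. Origin: centre of its underside.
- hex_key: Bystander: black hex key, 31x88x5 mm, lying on the bench on the scale's side. Origin: centre of its underside.
- caliper: Bystander: caliper, 62x200x14 mm, lying on the bench on the scale's side. Origin: centre of its underside.

How it is judged:
By the outcome, as a careful person would: the job done as asked, in the order asked, and still so for the second after the job is handed in, while the arm keeps its last pose, push and grip.
It also fails if it takes over 43 s, if anything falls off the work surface, if the arm or the gripper's body presses on something with over 40 N, if the wrist force passes 120 N, or if a joint passes its speed limit or range.

## Working session

There is one attempt and no reset: what is moved stays moved. The work goes in short steps, Python scripts to look and compute and a tool call to move; the robot and the scene stay as the last step left them, time stands still between calls to the robot, and variables do not carry over. Pictures are saved under pics/ and viewed, at most 10 in all, crops included, and the job is handed in when it is done.

Besides the shell and the picture viewer there is one more tool, called after "Request:" as name(argument=value, ...), one argument or row to a line, values as JSON. jog_arm: Moves the arm, as the interface text tells. Its arguments: {"type":"object","properties":{"deltas":{"type":"array"},"force":{"type":"number"}},"required":["deltas"]}

```bash
mkdir -p pics
cat > h.py <<'E'
import numpy as np, cv2
from plant import r
def proj(info,P):
    P=np.atleast_2d(P); V=np.array(info["view"]); c=P@V[:3,:3].T+V[:3,3]
    x,y,z=c[:,0],-c[:,1],-c[:,2]
    return np.c_[info["fx"]*x/z+info["cx"],info["fy"]*y/z+info["cy"]]
def ray(info,uv,z):
    V=np.array(info["view"]); R=V[:3,:3]; o=-R.T@V[:3,3]
    d=R.T@np.array([(uv[0]-info["cx"])/info["fx"],-(uv[1]-info["cy"])/info["fy"],-1])
    return o+d*(z-o[2])/d[2]
E
python3 - <<'E'
from h import *
for n in ("scene","top"):
    im=r.capture(n); cv2.imwrite(f"pics/{n}0.png",im); i=r.camera_info(n); print(n,{k:(np.round(v,4).tolist() if k=="view" else v) for k,v in i.items()})
s=r.get_state(); print(s)
E
```

```text
scene {'fx': 499.3836965748398, 'fy': 499.3836965748398, 'cx': 318.7599182060373, 'cy': 196.065254278159, 'view': [[-0.8024, -0.5968, -0.0081, 0.4439], [0.3106, -0.429, 0.8482, -0.2376], [-0.5096, 0.6781, 0.5296, -0.7177], [0.0, 0.0, 0.0, 1.0]]}
top {'fx': 428.3076929207912, 'fy': 428.3076929207912, 'cx': 320.10508405986974, 'cy': 198.64327717061357, 'view': [[-0.0149, -0.9998, -0.0093, 0.0557], [0.9994, -0.0152, 0.0317, -0.5186], [-0.0318, -0.0088, 0.9995, -0.9262], [0.0, 0.0, 0.0, 1.0]]}
{'time_s': 0.1, 'joints': array([-5.68902476e+01,  2.05894638e+01,  6.39215819e-01, -1.77697884e-02,
       -7.01371790e+01, -1.65068188e+01]), 'qd': array([ 0.03735607, -0.12611529,  0.17478675, -0.01453178, -0.02854008,
        0.02270826]), 'joint_torque': array([-9.62076811e-04, -5.84166133e+01,  2.93753654e+01,  7.01559126e+00,
        1.01581856e-02, -6.52761241e-05]), 'tcp_pos': array([ 0.19272856, -0.64646809,  0.24469365]), 'eef_rot': array([ 1.79911429e+02, -8.82583814e-03, -1.63403110e+02]), 'contact_force': array([-0.74891001,  0.07109094,  0.73786136]), 'moment': array([-0.01369575,  0.00019929,  0.00809304]), 'gripper_force': 0.0, 'gripper_width': 0.08766041277826969}
```

View pics/top0.png

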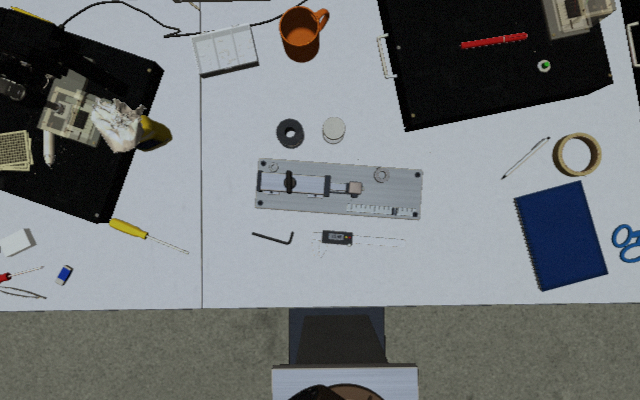

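View pics/scene0.png

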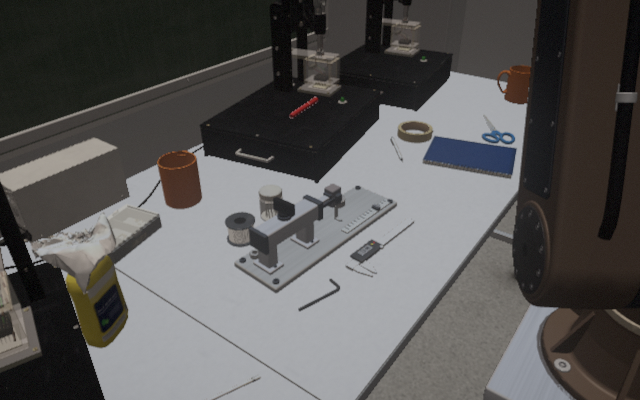

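Top view: stand around (340,190), knob at ~(290,182), head at ~(354,188), rider at ~(395,211); the stand's +x points right in the image (world -y). I'll zoom in for a fit.

Run:
```python
from h import *
im=cv2.imread("pics/top0.png"); c=im[140:265,240:440]; cv2.imwrite("pics/topc.png",cv2.resize(c,None,fx=4,fy=4,interpolation=cv2.INTER_CUBIC))
```

```text
(no output)
```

View pics/topc.png

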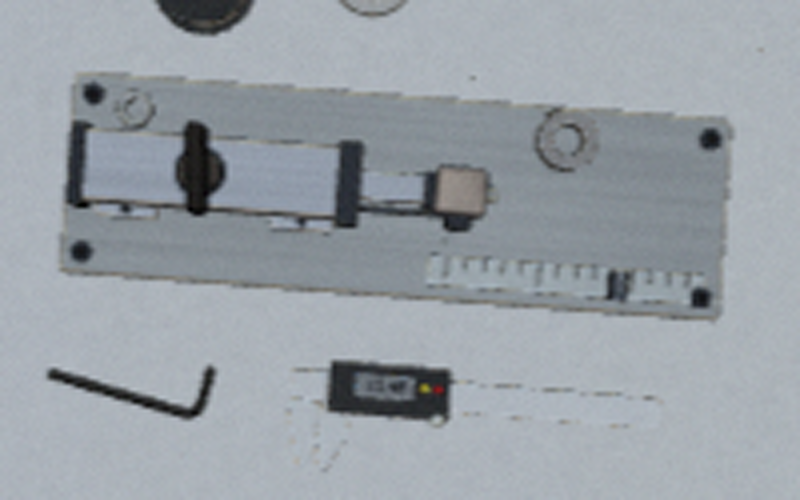

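The crop shows plate corners (77,73), (733,120), (718,319), (60,270), the knob at (199,169), the head at (462,191) and the rider at (617,285), with its mark probably in the middle of it.

```bash
cat >> h.py <<'E'
def S2W(st,p): # stand frame -> world
    c,s=np.cos(st[2]),np.sin(st[2]); p=np.atleast_2d(p)
    return np.c_[st[0]+c*p[:,0]-s*p[:,1], st[1]+s*p[:,0]+c*p[:,1], p[:,2]]
def W2S(st,w):
    c,s=np.cos(st[2]),np.sin(st[2]); d=np.array(w)[:2]-st[:2]; return np.array([c*d[0]+s*d[1],-s*d[0]+c*d[1]])
E
python3 - <<'E'
from h import *
from scipy.optimize import least_squares
i=r.camera_info("top")
px=lambda U:(np.array(U)+.5)/4-.5+[240,140]
C=px([(77,73),(733,120),(718,319),(60,270)])
P=np.array([[-.18,.055,.012],[.18,.055,.012],[.18,-.055,.012],[-.18,-.055,.012]])
f=least_squares(lambda s:(proj(i,S2W(s,P))-C).ravel(),[.5,0,-1.6])
st=f.x; print(st,np.degrees(st[2]),f.fun.round(2)); np.save("st.npy",st)
for n,U,z in [("knob",(199,169),.126),("head",(462,191),.095),("riderL",(607,285),.024),("riderR",(630,288),.024),("rider",(617,286),.024),("collar",(567,140),.026),("nut",(134,107),.022)]:
    w=ray(i,px(U),z); print(n,w.round(4),(W2S(st,w)*1e3).round(1))
w=S2W(st,[[-.1,0,.116],[.03,0,.076]]);print(w.round(4))
E
```

```text
[ 0.54088568  0.00712397 -1.65993227] -95.10711309257432 [-0.59 -0.59  0.27 -0.3   0.63  0.47 -0.32  0.4 ]
knob [0.5486 0.1051 0.126 ] [-98.3  -1. ]
head [ 0.5379 -0.0225  0.095 ] [29.8 -0.3]
riderL [ 0.4904 -0.1044  0.024 ] [115.6 -40.4]
riderR [ 0.4886 -0.1167  0.024 ] [127.9 -41. ]
rider [ 0.4898 -0.1097  0.024 ] [120.9 -40.5]
collar [ 0.5683 -0.0843  0.026 ] [88.6 35.5]
nut [0.5902 0.1481 0.022 ] [-144.8   36.5]
[[ 0.5498  0.1067  0.116 ]
 [ 0.5382 -0.0228  0.076 ]]
```

Request:
jog_arm(
  deltas=[
    [[1,2.5,4.6,0,-0.02],[1,2.5,4.6,0,-0.02],[1,2.5,4.6,0,-0.02],[1,2.5,4.6,0,-0.02],[1,2.5,4.6,0,-0.02],[1,2.5,4.6,0,-0.02],[1,2.5,4.6,0,-0.02],[1,2.5,4.6,0,-0.02]],
  ],
  force=30,
)

```text
time_s: 1.1
tcp_pos: [0.3932, -0.2772, 0.2455]
eef_rot: [180.0, 0.0, -172.6]
contact_force: [0.2, -0.1, 0.1]
gripper_width: 0.0877
gripper_force: 0.0
```

Request:
jog_arm(
  deltas=[
    [[1,2.5,4.6,0,-0.02],[1,2.5,4.6,0,-0.02],[1,2.5,4.6,0,-0.02],[1,2.5,4.6,0,-0.02],[1,2.5,4.6,0,-0.02],[1,2.5,4.6,0,-0.02],[1,0,0,0,0],[1,0,0,0,0]],
  ],
)

```text
time_s: 2.1
tcp_pos: [0.5424, -0.0028, 0.245]
eef_rot: [-180.0, -0.1, -179.4]
contact_force: [0.3, -1.2, 0.7]
gripper_width: 0.0877
gripper_force: 0.0
```

Run:
```python
from h import *
s=r.get_state(); i=r.camera_info("wrist"); im=r.capture("wrist"); cv2.imwrite("pics/w1.png",im)
np.savez("w1.npz",**i); print(s["tcp_pos"],s["eef_rot"],s["time_s"],i["fx"],np.round(i["view"],3).tolist())
st=np.load("st.npy")
for p in [[.12,-.039,.024],[-.1,0,.126],[.03,0,.095],[.03,-.0255,.0285]]: print(p,proj(i,S2W(st,p)).round(1))
```

```text
[ 0.54242653 -0.00276858  0.24502507] [-1.79983399e+02 -7.28348665e-02 -1.79393851e+02] 2.1 307.15797975270215 [[-0.011, 1.0, -0.0, 0.009], [-0.97, -0.011, -0.243, 0.556], [-0.243, -0.002, 0.97, -0.256], [0.0, 0.0, 0.0, 1.0]]
[0.12, -0.039, 0.024] [[223.5 134.4]]
[-0.1, 0, 0.126] [[441.2 210.2]]
[0.03, 0, 0.095] [[294.8 188.2]]
[0.03, -0.0255, 0.0285] [[300.6 154.6]]
```

View pics/w1.png

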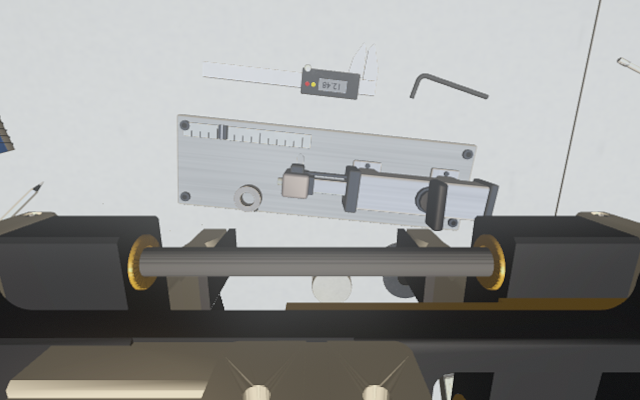

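Wrist view: rider at (223,132), head top at (296,186) and knob top at about (436,205), all within a few px of the prediction. One enlarged crop will refine it.

Run:
```python
import cv2, numpy as np
im=cv2.imread("pics/w1.png")
a=cv2.resize(im[115:155,175:315],None,fx=5.7,fy=5.7,interpolation=cv2.INTER_CUBIC)
b=cv2.resize(im[155:240,270:500],None,fx=3.45,fy=3.45,interpolation=cv2.INTER_CUBIC)
w=max(a.shape[1],b.shape[1]); pad=lambda x:cv2.copyMakeBorder(x,0,4,0,w-x.shape[1],cv2.BORDER_CONSTANT)
o=np.vstack([pad(a),pad(b)]);print(a.shape,b.shape,o.shape);cv2.imwrite("pics/w1c.png",o)
```

```text
(228, 798, 3) (293, 794, 3) (529, 798, 3)
```

View pics/w1c.png

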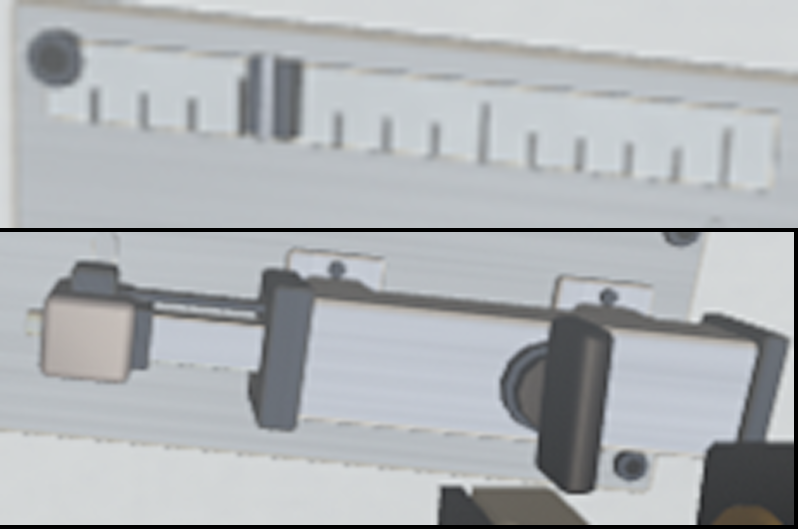

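Crop: scale lines have the long ones at u=726, 485 and 243 (stand x 30, 80 and 130). The rider's light mark is at (263,95), the knob top at (583,400 in the lower part), and the head top at (88,340).

Run:
```python
from h import *
i=dict(np.load("w1.npz")); st=np.load("st.npy")
A=lambda U:(np.array(U)+.5)/5.7-.5+[175,115]
B=lambda U:(np.array(U)-[0,232]+.5)/3.45-.5+[270,155]
for n,U,z in [("L30",(725,187),.0125),("L80",(484,164),.0125),("L130",(243,136),.0125),("stripR",(776,188),.0125),("mark_bot",(263,138),.024),("mark_top",(265,57),.024),("riderTL",(249,57),.024),("riderTR",(301,62),.024),("riderBL",(251,137),.024),("BRz12",(296,140),.012)]:
    print(n,(W2S(st,ray(i,A(U),z))*1e3).round(1))
for n,U,z in [("headTL",(52,295),.095),("headTR",(135,303),.095),("headBL",(42,376),.095),("headBR",(128,382),.095),("wingT-l",(553,318),.126),("wingT-r",(610,332),.126),("wingB-l",(545,475),.126),("wingB-r",(592,492),.126)]:
    w=ray(i,B(U),z);print(n,w.round(4),(W2S(st,w)*1e3).round(1))
for p in [[-.1,.022,.126],[-.1,-.022,.126],[-.1,.022,.102],[-.1,-.022,.102],[-.02,-.018,.092]]:
    print(p,((proj(i,S2W(st,p))-[270,155]+.5)*3.45-.5+[0,232]).round(0))
```

```text
L30 [ 30.  -32.5]
L80 [ 80.4 -32.1]
L130 [130.6 -32.8]
stripR [ 19.3 -33.3]
mark_bot [123.  -33.8]
mark_top [123.  -49.7]
riderTL [126.2 -49.4]
riderTR [115.9 -49.5]
riderBL [125.4 -33.7]
BRz12 [119.8 -33.1]
headTL [ 0.5236 -0.0322  0.095 ] [ 40.7 -13.7]
headTR [ 0.5255 -0.0095  0.095 ] [ 17.9 -13.8]
headBL [ 0.5465 -0.0353  0.095 ] [41.8  9.3]
headBR [ 0.5479 -0.0113  0.095 ] [17.7  8.7]
wingT-l [0.5229 0.0942 0.126 ] [-85.1 -25.7]
wingT-r [0.5262 0.1086 0.126 ] [-99.8 -23.6]
wingB-l [0.5636 0.0963 0.126 ] [-90.8  14.7]
wingB-r [0.568  0.1088 0.126 ] [-103.7   18. ]
[-0.1, 0.022, 0.126] [[575. 505.]]
[-0.1, -0.022, 0.126] [[610. 338.]]
[-0.1, 0.022, 0.102] [[542. 475.]]
[-0.1, -0.022, 0.102] [[573. 321.]]
[-0.02, -0.018, 0.092] [[273. 300.]]
```

Request:
jog_arm(
  deltas=[
    [[1,0.2,3.7,0,0],[1,0.2,3.7,0,0],[1,0.2,3.6,-2,0],[0.2,0,0,-4,0],[0,0,0,-4,0],[0,0,0,-2.3,0],[0,0,0,0,0]],
  ],
  force=20,
)

```text
time_s: 3.02
tcp_pos: [0.5476, 0.1055, 0.1212]
eef_rot: [-179.9, -0.2, -179.5]
contact_force: [0.2, -0.2, 0.5]
gripper_width: 0.053
gripper_force: 0.0
```

Request:
jog_arm(
  deltas=[
    [[-1,0,0,0,0],[-1,0,0,0,0],[-1,0,0,0,0],[-1,0,0,0,0]],
  ],
  force=20,
)

```text
time_s: 3.52
tcp_pos: [0.549, 0.1073, 0.123]
eef_rot: [180.0, 0.0, -179.4]
contact_force: [-0.2, 0.1, 1.0]
gripper_width: 0.0133
gripper_force: 0.0
```

Request:
jog_arm(
  deltas=[
    [[-1,0,0,0,0],[-1,0,0,0,0],[-1,0,0,0,0]],
  ],
)

```text
time_s: 3.9
tcp_pos: [0.549, 0.1062, 0.123]
eef_rot: [-179.9, 0.0, -179.4]
contact_force: [-0.4, -5.8, 2.6]
gripper_width: 0.0093
gripper_force: 20.0
```

Request:
jog_arm(
  deltas=[
    [[-1,0,-0.1,0,0],[-1,0,0,0,0.15],[-1,0,0,0,0.15],[-1,0,0,0,0.15],[-1,0,0,0,0.15],[-1,0,0,0,0.15],[-1,0,0,0,0.15],[-1,0,0,0,0.15]],
  ],
)

```text
time_s: 4.9
tcp_pos: [0.5487, 0.1067, 0.123]
eef_rot: [180.0, 0.0, -119.0]
contact_force: [-2.5, 1.7, 5.5]
gripper_width: 0.0096
gripper_force: 20.0
```

Request:
jog_arm(
  deltas=[
    [[-1,0,0,0,0.14],[-1,0,0,0,0.14],[-1,0,0,0,0.14],[-1,0,0,0,0]],
  ],
)

```text
time_s: 5.4
tcp_pos: [0.5485, 0.1068, 0.123]
eef_rot: [180.0, 0.0, -95.1]
contact_force: [-4.3, 2.2, 6.1]
gripper_width: 0.0101
gripper_force: 20.0
```

Run:
```python
from h import *
s=r.get_state(); print(s["tcp_pos"],s["eef_rot"],s["contact_force"],s["moment"],s["gripper_width"],s["joints"])
```

```text
[0.54846101 0.1067933  0.12303299] [ 1.79982600e+02  4.48255145e-02 -9.50878864e+01] [-4.26120258  2.18540515  6.13003489] [0.94503818 1.81192206 0.00446962] 0.010072718697111597 [ 31.06222373  16.11239062 -23.33211149  -0.06017308 -50.54312082
 -36.11186851]
```

Request:
jog_arm(
  deltas=[
    [[-0.3,0,0,0,0],[-0.3,0,0,0,0],[-0.3,0,0,0,0],[-0.3,0,0,2,0],[0.3,0,0,3,0],[0.4,0,0,0,0]],
  ],
)

```text
time_s: 6.15
tcp_pos: [0.5502, 0.1067, 0.1748]
eef_rot: [-179.8, 0.1, -95.2]
contact_force: [-1.1, -0.1, -0.1]
gripper_width: 0.0453
gripper_force: 0.0
```

Request:
jog_arm(
  deltas=[
    [[0.4,-0.3,-3.2,0,0],[0.4,-0.3,-3.2,0,0],[0.4,-0.3,-3.2,0,0],[0.4,-0.35,-3.3,0,0],[0.4,0,0,0,0],[0.4,0,0,0,0]],
  ],
)

```text
time_s: 6.9
tcp_pos: [0.5363, -0.0229, 0.1722]
eef_rot: [180.0, -0.0, -95.3]
contact_force: [0.3, 0.9, 0.1]
gripper_width: 0.0613
gripper_force: 0.0
```

Run:
```python
from h import *
s=r.get_state(); i=r.camera_info("wrist"); im=r.capture("wrist"); cv2.imwrite("pics/w2.png",im); np.savez("w2.npz",**i)
t=r.capture("top")[140:265,240:440]; t=cv2.resize(t,None,fx=3.2,fy=3.2,interpolation=cv2.INTER_CUBIC)
cv2.imwrite("pics/w2c.png",np.vstack([im[:190],t[:]])[:590])
print(s["tcp_pos"],s["eef_rot"],s["time_s"],s["gripper_width"])
```

```text
[ 0.53626847 -0.02287767  0.17215398] [ 1.79975669e+02 -1.68009503e-03 -9.52562178e+01] 6.9 0.06128664641900743
```

View pics/w2c.png

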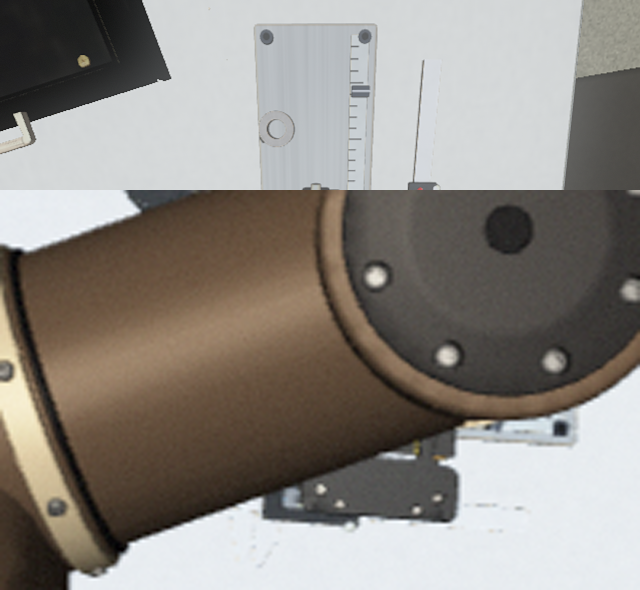

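The wrist camera looks out along the scale: rider at about (360,91), head just below row 185; the arm hides the top view. Next: a composite of the knob (scene camera), the head between the fingers, and the rider.

Run:
```python
from h import *
im=cv2.imread("pics/w2.png"); s=r.capture("scene"); cv2.imwrite("pics/s2.png",s)
R=lambda x,w,h:cv2.resize(x,(w,h),interpolation=cv2.INTER_CUBIC)
a=R(s[170:290,220:420],400,240)
b=R(im[60:130,330:390],240,280)
c=R(im[180:320,200:440],480,280)
o=np.zeros((540,800,3),np.uint8); o[:240,:400]=a; o[:280,480:720]=b; o[250:530,:480]=c
cv2.imwrite("pics/c3.png",o)
```

```text
(no output)
```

View pics/c3.png

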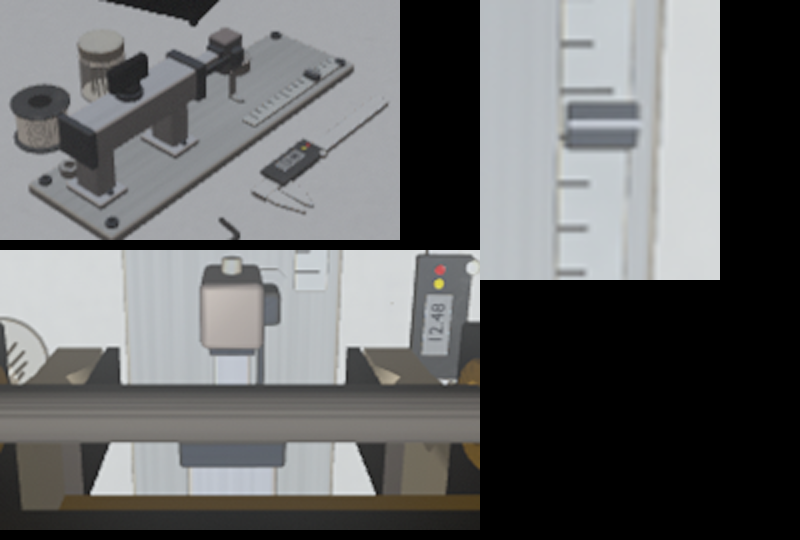

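The knob wing lies along the sleeve. Mark line in the crop at (567,124) → image (351.4,90.6); scale lines are at v=44, 91, 184, 228, 272 (x=140, 130, 110, 100, 90).

Run:
```python
from h import *
i=dict(np.load("w2.npz")); st=np.load("st.npy")
A=lambda U:(np.array(U)+.5-[480,0])/4-.5+[330,60]
for n,U,z in [("140",(562,44),.0125),("130",(562,91),.0125),("110",(562,184),.0125),("100",(562,228),.0125),("90",(562,272),.0125),("mark",(567,124),.024),("edge far",(567,102),.024),("edge near bottom",(567,149),.0125)]:
    print(n,(W2S(st,ray(i,A(U),z))*1e3).round(1))
C=lambda U:(np.array(U)+.5-[0,250])/2-.5+[200,180]
for n,U in [("hTL",(205,280)),("hBR",(262,347)),("hBL",(203,347))]:
    w=ray(i,C(U),.095); print(n,w.round(4),(W2S(st,w)*1e3).round(1))
```

```text
140 [140.6 -33.2]
130 [130.6 -33.4]
110 [110.3 -33.9]
100 [100.4 -34.2]
90 [ 90.4 -34.4]
mark [122.4 -33.5]
edge far [127.  -33.4]
edge near bottom [118.  -34.9]
hTL [ 0.5447 -0.0382  0.095 ] [44.8  7.8]
hBR [ 0.5263 -0.0109  0.095 ] [ 19.3 -13. ]
hBL [ 0.548  -0.0129  0.095 ] [19.3  8.9]
```

Request:
jog_arm(
  deltas=[
    [[0.4,0,0,-3,0],[0.4,0,0,-3,0],[0.4,0,0,-2,0],[0.4,0,0,-1.1,0],[0.2,0,0,0,0],[-1,0,0,0,0],[-1,0,0,0,0],[-1,0,0,0,0]],
  ],
  force=25,
)

```text
time_s: 8.05
tcp_pos: [0.5358, -0.0228, 0.082]
eef_rot: [180.0, 0.0, -95.2]
contact_force: [-4.9, 2.3, 3.3]
gripper_width: 0.028
gripper_force: 2.5
```

Request:
jog_arm(
  deltas=[
    [[-1,0,0,0,0],[-1,0,0,0,0],[-1,0,0,0,0]],
  ],
)

```text
time_s: 8.43
tcp_pos: [0.536, -0.0228, 0.0819]
eef_rot: [180.0, -0.0, -95.2]
contact_force: [-5.3, 2.6, 6.3]
gripper_width: 0.0252
gripper_force: 25.0
```

Request:
jog_arm(
  deltas=[
    [[-1,-0.1,-1.15,0,0],[-1,-0.1,-1.15,0,0],[-1,-0.1,-1.15,0,0],[-1,-0.1,-1.15,0,0],[-1,-0.1,-1.15,0,0],[-1,-0.1,-1.15,0,0],[-1,-0.12,-1.15,0,0],[-1,0,0,0,0]],
  ],
)

```text
time_s: 9.43
tcp_pos: [0.5287, -0.1038, 0.0819]
eef_rot: [180.0, 0.0, -95.3]
contact_force: [-3.7, 3.4, 6.3]
gripper_width: 0.0247
gripper_force: 25.0
```

Request:
jog_arm(
  deltas=[
    [[-1,-0.1,-1.1,0,0],[-1,0,0,0,0],[-1,0,0,0,0]],
  ],
)

```text
time_s: 9.8
tcp_pos: [0.5277, -0.1143, 0.0819]
eef_rot: [180.0, 0.0, -95.2]
contact_force: [-5.3, 3.4, 6.3]
gripper_width: 0.0253
gripper_force: 25.0
```

Run:
```python
from h import *
st=np.load("st.npy")
s=r.get_state(); print(s["tcp_pos"],s["contact_force"],s["eef_rot"][2],s["time_s"],W2S(st,s["tcp_pos"])*1e3, "start",W2S(st,[.536,-.0228])*1e3)
i=r.camera_info("wrist"); im=r.capture("wrist"); cv2.imwrite("pics/w4.png",im); np.savez("w4.npz",**i); sc=r.capture("scene"); cv2.imwrite("pics/s4.png",sc); t=r.capture("top"); cv2.imwrite("pics/t4.png",t)
iS=r.camera_info("scene"); pt=[.122,-.0255,.0285]
for n,q in (("w",i),("s",iS),("t",r.camera_info("top"))): print(n,proj(q,S2W(st,pt)),proj(q,S2W(st,[.122,-.031,.024])))
R=lambda x,w,h:cv2.resize(x,(w,h),interpolation=cv2.INTER_CUBIC)
u,v=proj(iS,S2W(st,pt))[0].astype(int)
o=np.zeros((600,800,3),np.uint8); o[:320,:400]=R(sc[v-40:v+40,u-50:u+50],400,320)
o[:320,400:]=R(im[120:280,270:470],400,320)
u,v=proj(r.camera_info("top"),S2W(st,pt))[0].astype(int)
o[320:600,:350]=R(t[v-40:v+40,u-50:u+50],350,280)
cv2.imwrite("pics/c4.png",o)
```

```text
[ 0.52770149 -0.1143394   0.08187744] [-5.25696021  3.36616184  6.30661158] -95.2302740629033 9.8 [122.15479178  -2.31943473] start [30.24008489 -2.20251682]
w [[351.15007727 224.62671454]] [[358.60151656 222.44752184]]
s [[369.71791079 200.18917143]] [[371.75153203 202.95579305]]
t [[395.19910714 204.13755904]] [[394.67360078 206.73846899]]
```

View pics/c4.png

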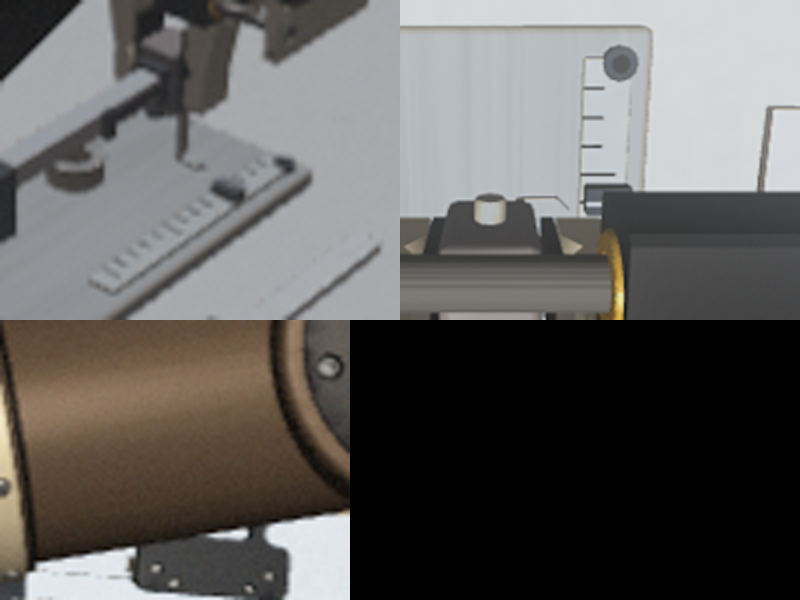

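The wrist view shows the pointer tip at about (354,224) and the rider's light line at about (367,219). I'll zoom in on both.

Run:
```python
from h import *
im=cv2.imread("pics/w4.png")[195:235,330:390]; s=cv2.imread("pics/s4.png")[185:215,350:395]
R=lambda x,f:cv2.resize(x,None,fx=f,fy=f,interpolation=cv2.INTER_CUBIC)
a=R(im,8); b=R(s,7); o=np.zeros((540,480,3),np.uint8); o[:320]=a; o[325:325+210,:315]=b; cv2.imwrite("pics/c5.png",o)
```

```text
(no output)
```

View pics/c5.png

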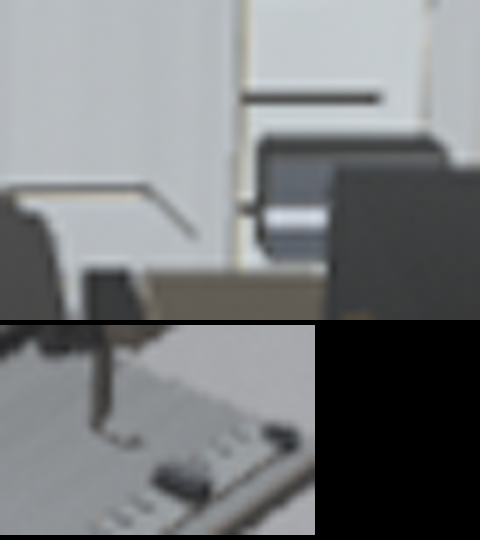

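Pointer tip at (193,236), mark's near end at (266,217), the 130 line at v=98 and the 120 line at v=209.

Run:
```python
from h import *
i=dict(np.load("w4.npz")); st=np.load("st.npy")
A=lambda U:(np.array(U)+.5)/8-.5+[330,195]
for n,U,z in [("130",(245,98),.0125),("120",(245,209),.0125),("mark",(266,217),.024),("tip",(193,236),.0285),("far edge",(270,155),.024),("far edge2",(270,135),.024),("near edge",(275,256),.024)]:
    print(n,(W2S(st,ray(i,A(U),z))*1e3).round(2))
```

```text
130 [129.69 -33.41]
120 [119.49 -33.76]
mark [122.53 -33.81]
tip [122.39 -27.15]
far edge [127.95 -33.94]
far edge2 [129.69 -33.88]
near edge [119.08 -34.69]
```

Request:
jog_arm(
  deltas=[
    [[-1,0,-0.01,0,0],[-1,0,0,0,0],[-1,0,0,0,0],[-1,0,0,0,0]],
  ],
)

```text
time_s: 10.45
tcp_pos: [0.5277, -0.1142, 0.0819]
eef_rot: [180.0, 0.0, -95.2]
contact_force: [-4.5, 3.8, 6.3]
gripper_width: 0.0255
gripper_force: 25.0
```

Run:
```python
from h import *
s=r.get_state(); print(s["tcp_pos"],s["gripper_force"],s["gripper_width"],abs(s["qd"]).max()); print(r.close_job())
```

```text
[ 0.52774411 -0.11423768  0.08188349] 25.00168114900589 0.025492034900732853 0.06906968932963833
the job is handed in; nothing more can be done
None
```

I turned the knob along the sleeve and drew the arm out about 92 mm, so the pointer sits on the rider's mark to within about 0.2 mm by my camera measurements; I handed the job in at about 10.5 s, holding still with the button squeezed at 25 N (no verdict was returned).

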